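# Refit the eye shield of the burnishing machine

### The job

The clear eye shield of the bench burnishing machine has been put away on edge in the slotted wooden rack, next to two strap templates: take it by the grip rail along its top edge, slide it straight up out of its slot, carry it to the machine and push its foot straight down into the clip shoe above the felt wheel until both side catches snap in and the foot sits fully home on the rubber seat. Keep the grip and keep pressing: finish while still holding the shield and pushing it down firmly against its seat (a steady hand's push, without forcing it). Leave the templates in the rack and do not disturb the bottle and the buckle on the bench.

Things in the scene. Friction and masses are not known exactly. Their poses are not given: they have to be found in the camera images.
- shield: Loose eye shield, about 0.1 kg, 118 mm high, 100 mm wide: clear pane 5 mm thick, grey plastic foot below, grey grip rail on top. Origin: centre of the foot's underside; z up its height, y along its width, x through its thickness. Front and back are alike: a half turn about z makes no difference. Starts upright in one of the rack's three slots, foot on the rack floor.
- foot (a point): On the shield, middle of its foot, 18 mm above its origin, same axes. The foot is 8 mm thick (x), 36 mm high, 84 mm wide (y); its lower corners are tapered over 10 mm (72 mm wide at the bottom) and each end has a notch 6 mm deep, 12 to 22 mm above the bottom, for the catches.
- grip (a point): On the shield, middle of its grip rail, 106 mm above its origin, same axes. The rail is 12 mm thick (x), 80 mm wide (y) and 24 mm high (94 to 118 mm above the origin). Grip it here from above, fingers closing along x; a grip of 30 to 50 N does not slip while pressing.
- rack: Fixed plywood rack, 170 (x) by 124 mm (y), cheeks 85 mm high. Origin: centre of its underside, on the bench; z up. Slots at x = -50, 0 and +50 mm hold panels upright in its y-z plane, side edges in 8 mm grooves of the cheeks, standing on the floor 12 mm above the bench. A panel is out when its underside is over 85 mm above the origin.
- machine: Fixed bench burnishing machine: grey motor lying along its y, white felt wheel of 100 mm diameter under a steel hood at the -y end, grooved wooden cone at the +y end, front towards its -x. 190 mm deep, 360 mm long; hood top 145 mm, motor top 130 mm high. Origin: centre of its underside, on the bench; z up.
- shoe (a point): Seat point of the black clip shoe on its bracket in front of and above the felt wheel, 150 mm above the bench: where the shield's origin must come. Machine's axes: slot along y, so the shield's y lies along this y, either way round. Slot 10 mm wide (x), 20 mm deep, with lips flared to about 22 mm at 28 mm above the seat. The foot enters from straight above; that space is free.
- seat: Rubber strip on the floor of the clip shoe, 10 by 66 mm, its top face at the shoe point: the foot must end up pressed on it.
- catch_left (a joint): Sprung catch at the +y end of the shoe, rad: 0 at rest, grows as its round nose is pushed outward (about 0.11 as the foot's widest part passes). Noses touch the foot from about 13 mm above its seat; the push for both rises to some 10 to 16 N at about 7 mm, then falls to nothing by 3 mm as they spring into the notches and draw the foot in; on the seat it rises again.
- catch_right (a joint): The same at the -y end of the clip shoe.
- template_a: Clear acrylic strap template, 102 mm wide, 70 mm high, 5 mm thick, with a square step on top, standing in another slot of the rack. Leave it there. Origin: centre of its underside.
- template_b: Brown fibreboard strap template, 102 mm wide, 75 mm high, 5 mm thick, with a rounded top, standing in another slot of the rack. Leave it there. Origin: centre of its underside.
- dye_bottle: Bystander: small amber bottle, 44 mm diameter, 100 mm high, standing on the bench. Origin: centre of its underside.
- buckle: Bystander: flat brass belt buckle, 54 by 62 mm, 8 mm high, lying on the bench. Origin: centre of its underside.
Things that resemble listed ones, but are neither listed nor needed, are in the scene too. What is meant by the shield is not orange, red or turquoise, and is the larger of those in its own colour.

How it is judged:
On the way, in this order (a step that is already met when the one before it is completed fails the run):
1. the shield is held by its grip rail, upright, slid up clear of the rack (z of shield in the frame of rack above 0.088 m and angle between shield's own z axis and vertical below 0.3 rad and contact force between the fingers and shield above 1 N and distance between the grasp point and grip below 0.055 m), for 0.1 s.
2. both catches have snapped in and the foot is home (value of joint each of catch_left, catch_right below 0.05 rad and z of shield in the frame of shoe below 0.002 m and horizontal distance between shield and shoe below 0.004 m), for 0.1 s.
At the end, for the whole second after the job is handed in: Foot home in the shoe (2 mm in height, 4 mm sideways, upright and in line within 0.08 rad), both catches sprung back (under 0.05 rad), the gripper still holding it by the grip rail and pressing it on the seat with over 4 N, at rest; templates moved under 20 mm, bottle and buckle under 30 mm (all of step 2 and angle between the y axis of shield and the y axis of shoe, either way round below 0.08 rad and angle between shield's own z axis and vertical below 0.08 rad and contact force between shield and seat above 4 N and contact force between the fingers and shield above 2 N and distance between the grasp point and grip below 0.055 m and linear speed of shield below 0.02 m/s and distance of each of template_a, template_b from where it was at the start of the episode below 0.02 m and distance of each of dye_bottle, buckle from where it was at the start of the episode below 0.03 m); the arm keeps its last pose, push and grip.
It fails at once if the shield is forced onto its seat with more than 80 N (contact force between shield and seat above 80 N).
It fails at once if a template is pulled out of the rack or the bottle or the buckle is knocked away (distance of any of template_a, template_b from where it was at the start of the episode above 0.03 m or distance of any of dye_bottle, buckle from where it was at the start of the episode above 0.04 m).
It also fails if it takes over 54 s, if anything falls off the work surface, if the arm or the gripper's body presses on something with over 40 N, if the wrist force passes 120 N, or if a joint passes its speed limit or range.

### The arm

A 6-joint arm with a two-finger parallel gripper is mounted at the origin on the work surface. World frame = base frame: x ahead of the robot, y to its left, z up, the work surface at z = 0. Lengths are in m, angles in rad, forces in N, time in s.
With the tool pointing down it reaches from about 0.225 to 0.875 m from the base axis. Payload 3.4 kg.
Tool frame: the origin (TCP) lies at the very end of the fingers, on their centre line; the grasp point (between the pads) lies 19 mm behind it; z points along the fingers, y is the line along which they close (so a half turn about z gives the same grasp; the last joint's range is limited). The gripper opens to 85 mm and grips with 20 to 120 N. Pads are 22 mm wide; open, the fingers measure 114 mm over their backs; the gripper's body (76 mm by 85 mm) begins 54 mm behind the grasp point. The pads swing forward as they close: fully open they stand 13 mm farther back than shut.
Start: joints at [1.18, 0.276, 1.505, -0, 1.361, -0.121], TCP at [0.153, 0.554, 0.231] pointing down, gripper open.
Joint ranges: [-2.89, 2.89], [-0.75, 2.08], [0.22, 2.7], [-1.18, 4.32], [0.11, 2.71], [-2.7, 2.7]. Speed limits (rad/s): [2.57, 2.57, 3.14, 3.14, 3.14, 3.14].

### API

Orientations are given as a unit quaternion [w, x, y, z].
In Python, from rig import manip gives the robot as it stands. The module is installed in compiled form; this text tells all that it offers.
- The arm moves only by the tool play_rows, never from a script. Its argument "motion" is a list of rows, each a list of 5 numbers: the shift along the tool's x, y, z in units of 40 mm (1.0 is 40 mm), then the turn about the tool's z in units of 10 degrees (1.0 is 10 degrees), then the finger opening in mm, from 0 to 85.4. A call has 1 to 5 rows; each row is the pose to reach, as a shift and turn from the pose commanded when the call began, along the tool's axes at that moment; what a row does not reach only later rows make up. A row lasts 1/8 s, in which the tool goes at most 62.5 mm and 10.7 degrees, less where a joint would pass 70% of its speed; a pose out of reach is approached as far as the arm can. A call with a gripper value outside its range is refused whole. The fingers move at their own pace and stop on an object; "newtons" is the grip in N (left out, the last holds). Time passes only in rows, so rows that repeat a pose let the fingers close. It gives the time, the measured TCP pose, the force, the opening and the grip force at its end, in the units of the state.
- manip.get_state(): the state, without advancing time (a new reading comes with each control period).
- manip.get_image(name): name is "scene" or "top" or "wrist"; returns a dict with "img" (420x560x3 uint8, red, green, blue), "range_z" (420x560 float32, m along the optical axis (not along the pixel's ray), 0 where there is no reading), "fx", "fy", "cx", "cy" (pixels), "R" (3x3) and "t" (3): a world point X has camera coordinates R X + t. Camera axes: x right, y down, z forward; pixel columns grow to the right and rows downward; lengths in m; the calibration is good to about 2 mm. A picture is of the moment at which its call begins.
- manip.sign_off(): hands the job in; it is judged then, once.
The state is a dict: "clock": time; "qpos": joint angles; "qd": joint speeds; "effort": joint torques, N m; "position": TCP position; "ee_rot": TCP orientation; "contact_force": force on the tool from outside, world axes, zero at the start; "moment": the same for the moment, N m; "width": finger opening in m; "gripper_force": force on a finger pad.
Only numpy, scipy, OpenCV 4.12 (cv2) and the standard library are available. Lean on these libraries where they do the work, as an engineer would, in place of code of your own. Each camera call takes 0.05 s, during which the arm holds its last target. There are 200 camera calls.

## Working session

There is one attempt and no reset: what is moved stays moved. The work goes in short steps, Python scripts to look and compute and a tool call to move; the robot and the scene stay as the last step left them, time stands still between calls to the robot, and variables do not carry over. Pictures are saved under pics/ and viewed, at most 10 in all, crops included, and the job is handed in when it is done.

Besides the shell and the picture viewer there is one more tool, called after "Request:" as name(argument=value, ...) on one line, values as JSON. play_rows: Moves the arm, as the interface text tells. Its arguments: {"type":"object","properties":{"motion":{"type":"array","items":{"type":"array","items":{"type":"number"}}},"newtons":{"type":"number"}},"required":["motion"]}

```bash
mkdir -p pics; cat > h.py <<'E'
import numpy as np, cv2
from rig import manip
def grab(n,tag):
    d=manip.get_image(n); np.savez(f'{tag}.npz',**d); cv2.imwrite(f'pics/{tag}.png',d['img'][:,:,::-1]); return d
def load(tag): return dict(np.load(f'{tag}.npz'))
def ray(d,u,v,z):
    c=-d['R'].T@d['t']; r=d['R'].T@np.array([(u-d['cx'])/d['fx'],(v-d['cy'])/d['fy'],1.])
    return c+r*(z-c[2])/r[2]
def cloud(d):
    v,u=np.mgrid[:420,:560]; Z=d['range_z']
    P=np.stack([(u-d['cx'])/d['fx']*Z,(v-d['cy'])/d['fy']*Z,Z],-1)
    return (P-d['t'])@d['R']
def proj(d,X):
    p=d['R']@np.array(X)+d['t']; return p[0]/p[2]*d['fx']+d['cx'],p[1]/p[2]*d['fy']+d['cy']
E
python3 - <<'E'
from h import *
for n in('scene','top'):
    d=grab(n,n+'0'); print(n,-d['R'].T@d['t'],d['R'][2],d['fx'])
s=manip.get_state();print(s)
E
```

```text
scene [ 1.14516283 -0.58911271  0.76918598] [-0.57171386  0.52128916 -0.63356205] 501.36564345912933
top [ 0.49670315 -0.03943633  1.27476209] [ 0.06374546  0.01976074 -0.99777053] 493.4801963735691
{'clock': 0.1, 'qpos': array([ 1.17999996e+00,  2.76560969e-01,  1.50601381e+00, -3.53766553e-06,
        1.36071595e+00, -1.21006314e-01]), 'qd': array([ 0.00150272, -0.00261909, -0.00206587, -0.00254235, -0.00080483,
       -0.00061825]), 'effort': array([ 1.27618699e-03, -4.17701232e+01, -2.46404743e+01, -1.43198636e-04,
        5.87608825e-03,  1.29460381e-05]), 'position': array([0.15308105, 0.55375329, 0.23050666]), 'ee_rot': array([-2.13232255e-04,  1.34485878e-01,  9.90915147e-01, -8.21824215e-04]), 'contact_force': array([-0.09052698, -0.5884521 ,  0.78676122]), 'moment': array([-0.02965337, -0.01745933,  0.01380836]), 'gripper_force': 0.0, 'width': 0.08558718764748009}
```

View pics/scene0.png

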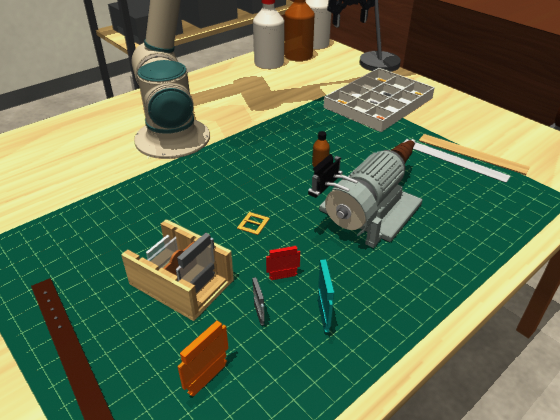

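View pics/top0.png

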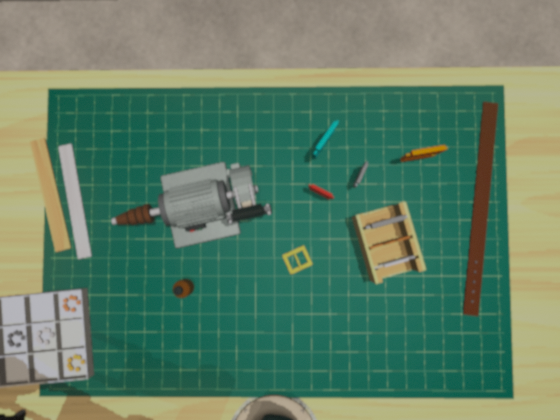

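The scene view shows the shield in the rack with its grey rail at about (197,250), and the black clip shoe at about (325,172). The top view shows the rail at about (385,222), with the templates at (390,242) and (397,262). The shoe is at about (250,212), with the bottle at (182,288) and the buckle at (297,260).

```bash
python3 - <<'E'
from h import *
for n in('top0','scene0'):
    d=load(n);P=cloud(d);h=cv2.cvtColor(d['img'],cv2.COLOR_RGB2HSV)
    z=P[...,2]
    print(n)
    R=(345,430,195,285) if n=='top0' else (120,240,215,320)
    m=np.zeros(z.shape,bool); m[R[2]:R[3],R[0]:R[1]]=1
    mm=m&(z>0.115)&(z<.15); q=P[mm]; 
    if len(q)>5:
        r=cv2.minAreaRect((q[:,:2]*1000).astype(np.float32)); print('rail',len(q),q.mean(0),np.percentile(q[:,2],[5,50,95]),r)
    mm=m&(z>0.07)&(z<.093); q=P[mm]; r=cv2.minAreaRect((q[:,:2]*1000).astype(np.float32)); print('rack',len(q),r)
    R=(220,280,195,235) if n=='top0' else (300,345,145,200)
    m[:]=0; m[R[2]:R[3],R[0]:R[1]]=1
    mm=m&(d['img'].max(-1)<60)&(z>.135); q=P[mm]
    r=cv2.minAreaRect((q[:,:2]*1000).astype(np.float32)); print('shoe',len(q),q.mean(0),np.percentile(q[:,2],[2,50,98]),r)
    c=d['img'][R[2]-10:R[3]+10,R[0]-10:R[1]+10,::-1]
    cv2.imwrite(f'pics/c_{n}.png',cv2.resize(c,None,fx=7,fy=7,interpolation=cv2.INTER_CUBIC))
E
```

```text
top0
rail 185 [ 0.53722922 -0.26845084  0.12923393] [0.1250094  0.12967513 0.13264255] ((538.232177734375, -272.32269287109375), (11.95612621307373, 87.05183410644531), 15.521662712097168)
rack 1240 ((489.0662841796875, -283.11676025390625), (170.20509338378906, 124.90145111083984), 15.692928314208984)
shoe 323 [0.55755775 0.05194841 0.16809622] [0.14640899 0.17079554 0.18015854] ((544.1671142578125, 16.942466735839844), (138.24774169921875, 51.11872100830078), 70.19927978515625)
scene0
rail 404 [ 0.54266678 -0.2710499   0.12631314] [0.11646934 0.12868046 0.13197546] ((539.5842895507812, -268.7602844238281), (15.238417625427246, 81.57534790039062), 14.903316497802734)
rack 2256 ((490.6143798828125, -282.4722595214844), (174.327880859375, 127.62841796875), 15.583868026733398)
shoe 603 [0.56420642 0.04533762 0.16301607] [0.13692203 0.16292594 0.17917311] ((828.0203857421875, -259.9979248046875), (53.07487487792969, 912.5606079101562), 40.61008834838867)
```

```bash
python3 - <<'E'
import cv2,numpy as np
a=cv2.imread('pics/c_top0.png');b=cv2.imread('pics/c_scene0.png');print(a.shape,b.shape)
h=420
a=cv2.resize(a,(int(a.shape[1]*h/a.shape[0]),h));b=cv2.resize(b,(int(b.shape[1]*h/b.shape[0]),h))
o=np.hstack([a,b]);o=o[:,:800];print(a.shape,o.shape);cv2.imwrite('pics/c2.png',o)
E
```

```text
(420, 560, 3) (525, 455, 3)
(420, 560, 3) (420, 800, 3)
```

View pics/c2.png

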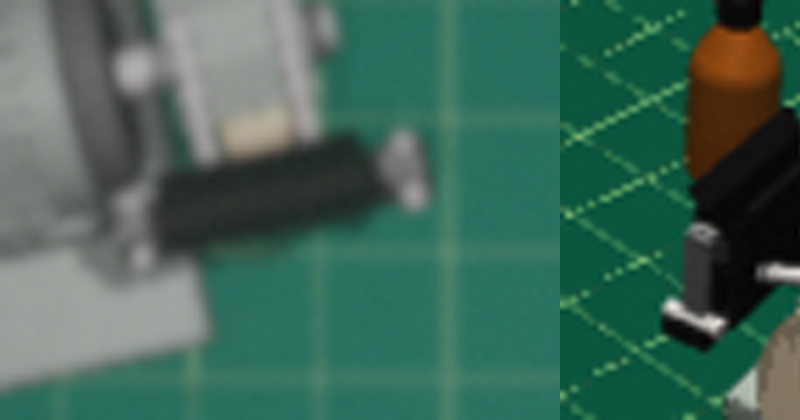

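The crops show the black shoe with a catch at each end, at about (230,216) and (268,208) in the full top view. The slot runs between them.

```bash
cat >> h.py <<'E'
def plan(x,y,z,yaw,show=True):
    "target TCP, tool-y world yaw (deg) -> tool-frame units"
    from scipy.spatial.transform import Rotation as Ro
    s=manip.get_state(); w=s['ee_rot']; T=Ro.from_quat(w[[1,2,3,0]]).as_matrix()
    d=T.T@(np.array([x,y,z])-s['position'])/.04
    cur=np.degrees(np.arctan2(T[1,1],T[0,1])); t=-((yaw-cur+180)%360-180)/10
    print('clock',s['clock'],'pos',s['position'],'yaw',cur,'q6',s['qpos'][5],'units',d.round(3),'turn',round(t,3),'F',s['contact_force'].round(1),'w',s['width'])
E
python3 - <<'E'
from h import *
d=load('top0')
a=ray(d,230,215.7,.165);b=ray(d,267.9,208.6,.165);print(a,b,(a+b)/2,np.linalg.norm(a-b),np.degrees(np.arctan2(*(a-b)[1::-1])))
P=cloud(d);m=(P[...,2]>.004)&(P[...,2]<.05);m[:160]=0;m[250:]=0;m[:,:160]=0;m[:,240:]=0
q=P[m];print(len(q),cv2.minAreaRect((q[:,:2]*1000).astype(np.float32)))
plan(.53,.04,.31,-170)
plan(.53,.04,.31,10)
E
```

```text
[0.55058876 0.09229388 0.165     ] [0.56639067 0.00673087 0.165     ] [0.55848972 0.04951237 0.165     ] 0.08700992860921442 100.46357551892449
2445 ((588.2202758789062, 190.1874237060547), (232.89547729492188, 207.28091430664062), 0.4948873519897461)
clock 0.1 pos [0.15308105 0.55375329 0.23050666] yaw 74.54222058548365 q6 -0.12100631381505346 units [-12.505  -9.871  -1.973] turn -11.546 F [-0.1 -0.6  0.8] w 0.08558718764748009
clock 0.1 pos [0.15308105 0.55375329 0.23050666] yaw 74.54222058548365 q6 -0.12100631381505346 units [-12.505  -9.871  -1.973] turn 6.454 F [-0.1 -0.6  0.8] w 0.08558718764748009
```

Request:
play_rows(motion=[[0, 0, -1.2, 0, 85], [-1.2, -0.9, -2, 0.7, 85], [-2.3, -1.8, -2, 1.5, 85], [-3.4, -2.7, -2, 2.3, 85], [-4.5, -3.6, -2, 3.2, 85]])

```text
clock: 0.72
position: [0.289, 0.3658, 0.3111]
ee_rot: [0.0, 0.405, 0.915, -0.0]
contact_force: [0.7, 0.6, 1.4]
width: 0.085
gripper_force: 0.0
```

```bash
python3 -c "
from h import *
plan(.53,.04,.31,10.5)"
```

```text
clock 0.725 pos [0.28901525 0.36578235 0.31113593] yaw 42.280279953395 q6 0.014943438893743968 units [-10.079  -1.022   0.031] turn 3.178 F [0.7 0.6 1.4] w 0.08504881501864174
```

Request:
play_rows(motion=[[-1.2, 0, 0, 0.5, 85], [-2.5, 0, 0, 1.1, 85], [-3.8, -0.2, 0, 1.7, 85], [-5.2, -0.4, 0, 2.4, 85], [-6.6, -0.6, 0, 3.2, 85]])

```text
clock: 1.35
position: [0.4498, 0.1551, 0.311]
ee_rot: [-0.0, 0.641, 0.768, 0.0]
contact_force: [0.5, -0.2, -1.2]
width: 0.0847
gripper_force: 0.0
```

```bash
python3 -c "
from h import *
plan(.53,.04,.31,10.5)"
```

```text
clock 1.35 pos [0.44976806 0.15514213 0.31102164] yaw 10.286917440999257 q6 0.005935404914171631 units [-3.19   1.46   0.024] turn -0.021 F [ 0.5 -0.2 -1.2] w 0.0847428593373751
```

Request:
play_rows(motion=[[-1.1, 0.5, 0, 0, 85], [-2.2, 1.0, 0, 0, 85], [-3.2, 1.5, 0, 0, 85], [-3.2, 1.5, 0, 0, 85], [-3.2, 1.5, 0, 0, 85]])

```text
clock: 1.98
position: [0.531, 0.0422, 0.3108]
ee_rot: [-0.001, 0.639, 0.769, -0.0]
contact_force: [0.6, -0.5, -0.2]
width: 0.0849
gripper_force: 0.0
```

```bash
python3 -c "
from h import *
plan(.53,.04,.31,10.5)
d=grab('wrist','w1');print(-d['R'].T@d['t'],d['R'],d['fx']); print(proj(d,[.5585,.0495,.17]))"
```

```text
clock 1.975 pos [0.53097422 0.04217424 0.31076226] yaw 10.521755546488448 q6 -0.23562898306762214 units [-0.049 -0.034  0.019] turn 0.002 F [ 0.6 -0.5 -0.2] w 0.08489078564200478
[0.51832447 0.11059106 0.45358804] [[ 0.98315369  0.18277735 -0.00112467]
 [ 0.17600977 -0.94505599  0.2754809 ]
 [ 0.0492888  -0.27103802 -0.96130589]] 320.0102230536939
(np.float64(306.5418821659384), np.float64(196.28494155952205))
```

View pics/w1.png

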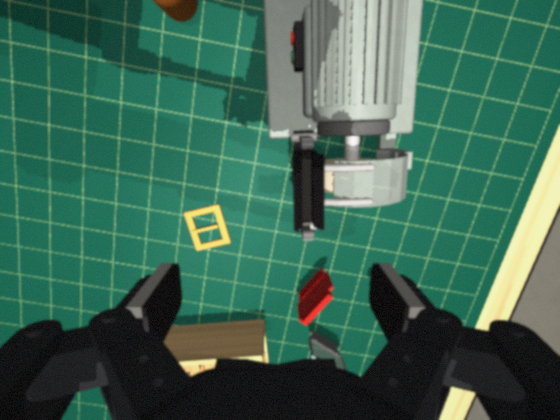

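The wrist view shows the shoe along column ~310, rows 150–228, with catches at about (307,138) and (308,235). The buckle and the red decoy are clear of it.

```bash
python3 - <<'E'
from h import *
d=load('w1');P=cloud(d)
m=(d['img'].max(-1)<70);m[:145]=0;m[235:]=0;m[:,:285]=0;m[:,330:]=0
q=P[m&(P[...,2]>.14)&(P[...,2]<.19)]
print(len(q),np.histogram(q[:,2],np.arange(.14,.19,.004)))
th=np.radians(10.5)
for lo,hi in((.165,.172),(.172,.183)):
    s=q[(q[:,2]>lo)&(q[:,2]<hi)]; r=cv2.minAreaRect((s[:,:2]*1000).astype(np.float32)); print(r)
top=q[q[:,2]>.174]
# line directions via PCA of outer edges: per v row
for v in range(148,234,8):
    row=''
    for u in range(290,332,2): row+='%4d'%(P[v,u,2]*1000)
    print(v,row)
c=d['img'][125:245,270:350,::-1]; cv2.imwrite('pics/w1c.png',cv2.resize(cv2.convertScaleAbs(c,alpha=2,beta=20),None,fx=5,fy=5,interpolation=cv2.INTER_CUBIC))
E
```

```text
2277 (array([ 19,  28, 620,  34,  45,  19,  74, 287, 537, 613,   1,   0]), array([0.14 , 0.144, 0.148, 0.152, 0.156, 0.16 , 0.164, 0.168, 0.172,
       0.176, 0.18 , 0.184, 0.188]))
((560.3985595703125, 54.95528030395508), (20.2172908782959, 77.41170501708984), 15.787009239196777)
((558.4105834960938, 54.44413757324219), (27.12270164489746, 67.66118621826172), 12.054828643798828)
148    1   1 130 129 129 129 168 169 166 167 166 167 130   1   3   0   2   0   1   0   1
156    0   1 178 177 175 174 170 149 150 149 151 157 171 171 174 175 177 178   0   2   0
164    0   1 177 177 174 173 170 150 148 151 150 156 169 170 175 175 178 176 143 144 145
172    0   0 177 178 174 171 169 149 149 149 149 157 170 173 174 175 177 176 453 122 125
180    0   0 176 176 176 172 170 150 150 151 150 156 170 171 174 175 177 176 121 122 123
188    2   1 176 177 175 172 170 150 150 148 150 155 169 172 173 175 177 176 120 122 123
196    1   0 177 179 175 173 170 149 149 151 150 156 170 172 173 176 178 177   0   0   2
204    1   0 176 178 175 173 170 150 150 150 149 155 170 173 174 177 178 177 145 145 146
212    1   1 176 178 175 173 171 149 150 149 150 155 170 172 174 176 178 177   0   0   0
220    0   0 177 177 176 173 170 130 130 130 130 153 171 172 173 175 177 176   1   0   1
228    0   0 177 177 176 173 144 143 143 145 145 132 133 133   1 177 178 177   1   1   0
```

View pics/w1c.png

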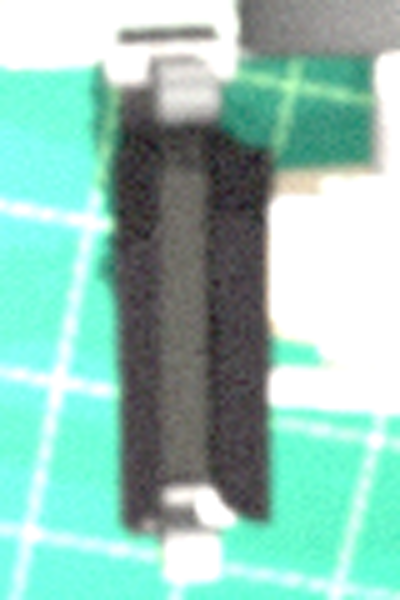

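The crop shows the grey seat strip from about (302,158) to (312,223) in full-picture pixels, with the lips on both sides.

```bash
python3 - <<'E'
from h import *
d=load('w1');P=cloud(d);z=P[...,2];c0=np.array([.558,.052])
ed={k:[] for k in('Lo','Ro','Li','Ri')}
for v in range(160,218):
    hi=[u for u in range(286,332) if .160<z[v,u]<.183]
    se=[u for u in range(286,332) if .146<z[v,u]<.153 and 298<u<316]
    if len(hi)<8 or len(se)<4: continue
    ed['Lo'].append(ray(d,min(hi)-.5,v,.178)); ed['Ro'].append(ray(d,max(hi)+.5,v,.178))
    ed['Li'].append(ray(d,max(u for u in hi if u<se[0])+.5,v,.170)); ed['Ri'].append(ray(d,min(u for u in hi if u>se[-1])-.5,v,.170))
L={}
for k,e in ed.items():
    e=np.array(e,np.float32)[:,:2]; vx,vy,x,y=cv2.fitLine(e,cv2.DIST_HUBER,0,.001,.001).ravel()
    if vy<0: vx,vy=-vx,-vy
    a=np.degrees(np.arctan2(vy,vx)); n=np.array([vy,-vx]); L[k]=(a,n@(np.array([x,y])-c0)*1000)
    print(k,len(e),L[k])
a=np.mean([L[k][0] for k in L]);ar=np.radians(a)
t=np.array([np.cos(ar),np.sin(ar)]);n=np.array([np.sin(ar),-np.cos(ar)])
# recompute offsets with common angle
o={k:np.median((np.array(ed[k])[:,:2]-c0)@n)*1000 for k in ed};print(a,o)
# extent along slot: lips (z 165-183) and seat
for nm,lo,hi,cols in(('lips',.172,.183,(290,328)),('seat',.146,.153,(300,311))):
    m=(z>lo)&(z<hi)&(d['img'].max(-1)<90);m[:145]=0;m[238:]=0;m[:,:cols[0]]=0;m[:,cols[1]:]=0
    s=(P[m][:,:2]-c0)@t*1000; print(nm,np.percentile(s,[1,99]),s.min(),s.max(), np.percentile((P[m][:,:2]-c0)@n*1000,[1,99]))
off=(o['Lo']+o['Ro'])/2;off2=(o['Li']+o['Ri'])/2
print('centre by outer',c0+n*off/1000,'inner',c0+n*off2/1000,'t',t)
E
```

```text
Lo 58 (np.float32(102.84497), np.float64(-12.638460217981796))
Ro 58 (np.float32(102.96872), np.float64(15.06933717072201))
Li 58 (np.float32(101.88509), np.float64(-3.7016198615316456))
Ri 58 (np.float32(102.377785), np.float64(5.369812901484971))
102.51914 {'Lo': np.float64(-12.651432083834756), 'Ro': np.float64(15.023834238747945), 'Li': np.float64(-3.6487154298471407), 'Ri': np.float64(5.3809195827116145)}
lips [-30.98454924  35.69100599] -31.57421522327151 36.19014682745945 [-12.43024255  14.84230793]
seat [-41.60067232  36.00299096] -42.24475089631602 36.12353078480577 [-2.03287688  5.33096854]
centre by outer [0.559158   0.05225713] inner [0.55884551 0.05218774] t [-0.21676572  0.97622365]
```

```bash
python3 - <<'E'
from h import *
th=np.radians(102.5);t=np.array([np.cos(th),np.sin(th)]);n=np.array([t[1],-t[0]]);c0=np.array([.558,.052])
for tag in('top0','scene0','w1'):
    d=load(tag);P=cloud(d);z=P[...,2];q=P[(z>.172)&(z<.183)&(d['img'].max(-1)<90)];q=q[np.linalg.norm(q[:,:2]-c0,axis=1)<.06]
    a=(q[:,:2]-c0)@t*1e3;b=(q[:,:2]-c0)@n*1e3
    print(tag,len(q),np.percentile(a,[1,50,99]),np.percentile(b,[1,50,99]))
    s=q[(abs((q[:,:2]-c0)@t)<.06)]; print(cv2.minAreaRect((s[:,:2]*1000).astype(np.float32)), np.degrees(np.arctan2(*np.linalg.eigh(np.cov(q[:,:2].T))[1][::-1,1])))
plan(.5385,-.25,.31,15.6)
E
```

```text
top0 190 [-31.50213463   2.66160964  35.18889261] [-14.79662696  -1.01390015  12.76770153]
((556.6001586914062, 53.214752197265625), (28.03660774230957, 67.68456268310547), 11.98989486694336) 103.65494756225635
scene0 150 [-33.31715989  -1.37763881  34.46665507] [-13.26669417  -7.06505999  14.58546914]
((558.7173461914062, 53.07441711425781), (29.050085067749023, 68.56829833984375), 14.279502868652344) 104.24216982305283
w1 1210 [-30.98406995   3.40328378  35.69419335] [-12.4308498    8.10093885  14.84843701]
((558.5942993164062, 54.48073959350586), (27.51927375793457, 67.88652038574219), 12.8633394241333) 103.39944806665065
clock 2.025 pos [0.53080081 0.04260629 0.31103433] yaw 10.572173008405292 q6 -0.2356626982743727 units [-7.226 -1.153  0.02 ] turn -0.503 F [-0.3  0.5  0.7] w 0.08552311154083242
```

Request:
play_rows(motion=[[-1.4, 0, 0, 0, 85], [-2.8, 0, 0, -0.2, 85], [-4.2, -0.4, 0, -0.4, 85], [-5.6, -0.8, 0, -0.5, 85], [-7.0, -1.1, 0, -0.5, 85]])

```text
clock: 2.65
position: [0.5391, -0.2414, 0.3118]
ee_rot: [0.0, 0.604, 0.797, 0.0]
contact_force: [1.2, 0.0, 0.8]
width: 0.0851
gripper_force: 0.0
```

Request:
play_rows(motion=[[-0.5, 0, 0, 0, 85], [-0.5, 0, 0, 0, 85], [-0.5, 0, 0, 0, 85]])

```text
clock: 3.02
position: [0.545, -0.2585, 0.3114]
ee_rot: [-0.0, 0.604, 0.797, 0.001]
contact_force: [-0.1, -0.5, 0.0]
width: 0.085
gripper_force: 0.0
```

```bash
python3 - <<'E'
from h import *
plan(.5385,-.27,.31,15.6)
d=grab('wrist','w2');P=cloud(d);z=P[...,2];c0=np.array([.5385,-.27])
print(proj(d,[*c0,.13]))
m=(z>.122)&(z<.137)&(np.linalg.norm(P[...,:2]-c0,axis=2)<.07)
q=P[m];print(len(q),np.percentile(q[:,2],[5,50,95]))
print(cv2.minAreaRect((q[:,:2]*1000).astype(np.float32)),q.mean(0), np.degrees(np.arctan2(*np.linalg.eigh(np.cov(q[:,:2].T))[1][::-1,1])))
m=(z>.075)&(z<.092)&(np.linalg.norm(P[...,:2]-[.489,-.283],axis=2)<.12)
q=P[m];print(len(q),cv2.minAreaRect((q[:,:2]*1000).astype(np.float32)))
E
```

```text
clock 3.025 pos [ 0.54501928 -0.25847464  0.31143154] yaw 15.661778267763676 q6 -0.8322151656151779 units [-0.233 -0.235  0.035] turn 0.006 F [-0.1 -0.5  0. ] w 0.08499455017851766
(np.float64(266.0465428664612), np.float64(198.02511564571617))
867 [0.12823794 0.12981351 0.13113857]
((539.4954223632812, -268.21185302734375), (11.61121654510498, 79.69390869140625), 15.571389198303223) [ 0.53919138 -0.26609982  0.12977481] 105.81139196590793
4688 ((491.4769592285156, -282.08453369140625), (170.44691467285156, 123.89128875732422), 15.639199256896973)
```

View pics/w2.png

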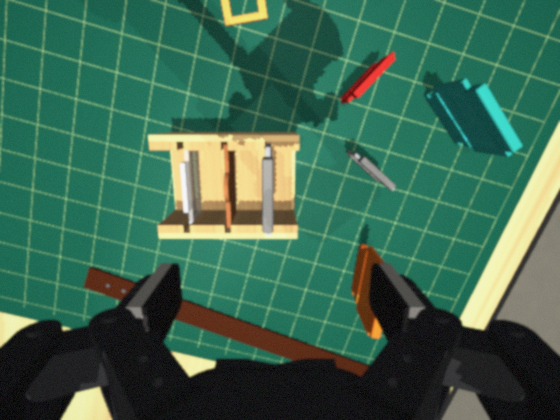

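The view shows the shield's rail in the rack at about (268,190). The brown template is at (228,187) and the clear one at (190,187). The rail measures 11.6 × 79.7 mm at z 0.130, which matches the given sizes.

Request:
play_rows(motion=[[-0.2, -0.2, 1.3, 0, 45], [-0.2, -0.2, 2.6, 0, 45], [-0.2, -0.2, 3.6, 0, 45], [-0.2, -0.2, 3.6, 0, 45], [-0.2, -0.2, 3.6, 0, 45]])

```text
clock: 3.7
position: [0.5406, -0.2703, 0.1692]
ee_rot: [0.001, 0.604, 0.797, 0.0]
contact_force: [0.6, -1.2, 0.8]
width: 0.0448
gripper_force: 0.0
```

```bash
python3 - <<'E'
from h import *
plan(.5395,-.2685,.1,15.65)
E
```

```text
clock 3.7 pos [ 0.54060678 -0.27028401  0.1692113 ] yaw 15.615953460527813 q6 -0.8514543865044645 units [ 0.054 -0.018  1.73 ] turn -0.003 F [ 0.6 -1.2  0.8] w 0.04482782260133925
```

Request:
play_rows(motion=[[0.05, -0.02, 0.9, 0, 45], [0.05, -0.02, 1.5, 0, 45], [0.05, -0.02, 1.73, 0, 45], [0.05, -0.02, 1.73, 0, 45], [0.05, -0.02, 1.73, 0, 30]], newtons=42)

```text
clock: 4.32
position: [0.5392, -0.2695, 0.0998]
ee_rot: [0.002, 0.605, 0.796, 0.0]
contact_force: [-0.2, -0.8, -0.6]
width: 0.0306
gripper_force: 0.0
```

Request:
play_rows(motion=[[0, 0, 0, 0, 0], [0, 0, 0, 0, 0], [0, 0, 0, 0, 0], [0, 0, 0, 0, 0], [0, 0, 0, 0, 0]], newtons=42)

```text
clock: 4.95
position: [0.539, -0.2694, 0.0994]
ee_rot: [0.001, 0.605, 0.796, 0.0]
contact_force: [-0.5, 0.1, 5.5]
width: 0.0114
gripper_force: 41.8
```

Request:
play_rows(motion=[[0, 0, -0.3, 0, 0], [0, 0, -0.8, 0, 0], [0, 0, -1.4, 0, 0], [0, 0, -2.0, 0, 0], [0, 0, -2.6, 0, 0]])

```text
clock: 5.58
position: [0.5375, -0.2686, 0.2029]
ee_rot: [-0.001, 0.605, 0.796, -0.0]
contact_force: [0.3, 0.4, -0.9]
width: 0.0112
gripper_force: 41.2
```

Request:
play_rows(motion=[[0, 0, -0.6, 0, 0], [0, 0, -1.3, 0, 0], [0, 0, -2.0, 0, 0], [0, 0, -2.4, 0, 0], [0, 0, -2.4, 0, 0]])

```text
clock: 6.2
position: [0.5383, -0.2691, 0.2991]
ee_rot: [0.001, 0.605, 0.796, 0.0]
contact_force: [-0.3, 0.7, -1.0]
width: 0.0116
gripper_force: 41.3
```

```bash
python3 - <<'E'
from h import *
plan(.5585,.0543,.31,12.8)
d=grab('wrist','w3');P=cloud(d)
s=manip.get_state()['position']
z=P[...,2];m=(z>s[2]+.005)&(z<s[2]+.06)&(np.linalg.norm(P[...,:2]-s[:2],axis=2)<.055)&(d['img'].astype(int).min(-1)>60)
q=P[m];print(len(q),np.percentile(q[:,2],[5,50,95]),cv2.minAreaRect((q[:,:2]*1000).astype(np.float32)))
E
```

```text
clock 6.2 pos [ 0.53827912 -0.26906534  0.29908735] yaw 15.54092757747638 q6 -0.8503677814816775 units [ 7.653  2.653 -0.28 ] turn 0.274 F [-0.3  0.7 -1. ] w 0.01155615825621421
6031 [0.30979417 0.32956537 0.33325229] ((543.9913330078125, -265.014892578125), (74.29698944091797, 69.82681274414062), 70.48394775390625)
```

View pics/w3.png

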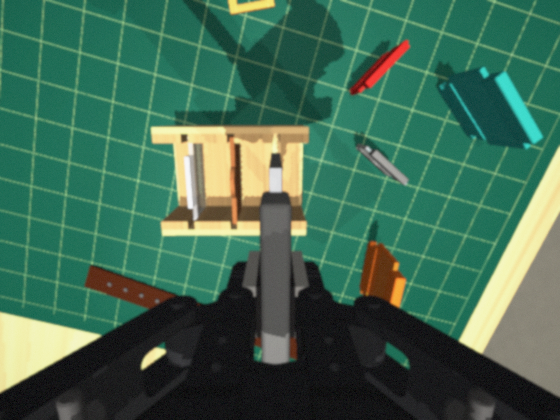

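The view shows the shield held clear of the rack, with the rail from about (276,193) to (276,362). Both templates are still in place.

```bash
python3 - <<'E'
from h import *
d=load('w3');P=cloud(d);z=P[...,2];g=d['img'].astype(int)
zt=.2991+.0306
m=(abs(z-zt)<.004)&(g.min(-1)>40);m[:,:255]=0;m[:,300:]=0;m[:185]=0;m[370:]=0
q=P[m];print(len(q),cv2.minAreaRect((q[:,:2]*1000).astype(np.float32)),np.degrees(np.arctan2(*np.linalg.eigh(np.cov(q[:,:2].T))[1][::-1,1])))
v,u=np.nonzero(m);print(v.min(),v.max(),np.percentile(z[m],[5,50,95]))
E
```

```text
4906 ((536.9212646484375, -263.71099853515625), (17.439363479614258, 70.55013275146484), 10.61077880859375) 105.49961120864914
200 363 [0.32827335 0.32964971 0.33071538]
```

Request:
play_rows(motion=[[0.8, 0.3, -0.2, 0, 0], [2.0, 0.7, -0.2, 0.1, 0], [3.2, 1.1, -0.2, 0.2, 0], [4.4, 1.5, -0.2, 0.28, 0], [5.6, 1.95, -0.2, 0.28, 0]])

```text
clock: 6.88
position: [0.5522, -0.0305, 0.3044]
ee_rot: [-0.001, 0.624, 0.781, -0.001]
contact_force: [0.6, -0.0, -1.5]
width: 0.0113
gripper_force: 41.3
```

Request:
play_rows(motion=[[0.9, 0.3, 0, 0, 0], [1.5, 0.55, 0, 0, 0], [2.0, 0.7, 0, 0, 0], [2.0, 0.7, 0, 0, 0], [2.0, 0.7, 0, 0, 0]])

```text
clock: 7.5
position: [0.5626, 0.0512, 0.3057]
ee_rot: [-0.0, 0.624, 0.781, -0.001]
contact_force: [0.4, -0.4, -1.5]
width: 0.0114
gripper_force: 41.3
```

```bash
python3 - <<'E'
from h import *
plan(.558,.0531,.275,12.8)
E
```

```text
clock 7.5 pos [0.56263432 0.05121928 0.30566272] yaw 12.714607504603574 q6 -0.25366053933190685 units [ 0.072 -0.102  0.767] turn -0.009 F [ 0.4 -0.4 -1.5] w 0.011395907085403075
```

Request:
play_rows(motion=[[0.07, -0.1, 0.3, 0, 0], [0.07, -0.1, 0.6, 0, 0], [0.07, -0.1, 0.7, 0, 0], [0.07, -0.1, 0.7, 0, 0]])

```text
clock: 8.0
position: [0.5581, 0.0536, 0.2775]
ee_rot: [-0.0, 0.624, 0.781, -0.0]
contact_force: [-0.8, 0.1, -1.0]
width: 0.0113
gripper_force: 41.2
```

```bash
python3 - <<'E'
from h import *
plan(.558,.0531,.25,12.8)
a=grab('scene','s4');b=grab('wrist','w4')
c=a['img'][90:220,265:415,::-1];c=cv2.resize(c,(485,420),interpolation=cv2.INTER_CUBIC)
e=b['img'][110:380,210:400,::-1];e=cv2.resize(e,(296,420))
cv2.imwrite('pics/c4.png',np.hstack([c,e]))
E
```

```text
clock 8.0 pos [0.55813738 0.05364928 0.27754448] yaw 12.721167049952523 q6 -0.2502931120662882 units [-0.013 -0.006  0.689] turn -0.008 F [-0.8  0.1 -1. ] w 0.011324158109290963
```

View pics/c4.png

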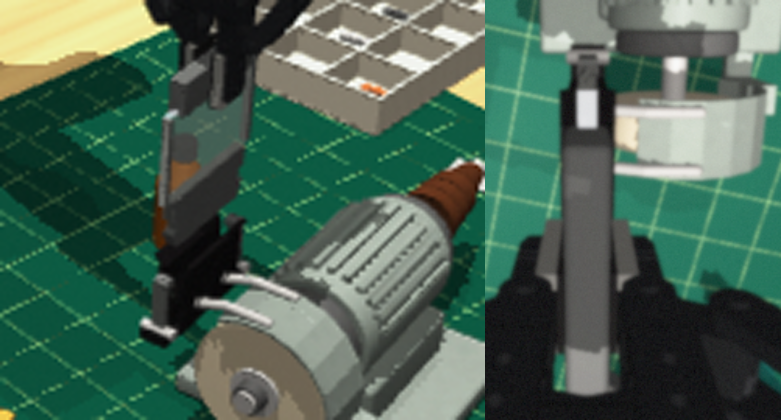

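The crops show the foot lined up just above the shoe in both views, so I'm lowering it.

Request:
play_rows(motion=[[0, 0, 0.2, 0, 0], [0, 0, 0.4, 0, 0], [0, 0, 0.55, 0, 0], [0, 0, 0.65, 0, 0], [0, 0, 0.65, 0, 0]])

```text
clock: 8.72
position: [0.5582, 0.0538, 0.2517]
ee_rot: [-0.0, 0.624, 0.781, -0.0]
contact_force: [0.6, 0.5, -1.0]
width: 0.0115
gripper_force: 41.3
```

Request:
play_rows(motion=[[0, 0, 0.05, 0, 0], [0, 0, 0.1, 0, 0], [0, 0, 0.15, 0, 0], [0, 0, 0.2, 0, 0], [0, 0, 0.2, 0, 0]])

```text
clock: 9.35
position: [0.5593, 0.0538, 0.2467]
ee_rot: [0.002, 0.624, 0.781, 0.001]
contact_force: [-1.1, 0.2, 9.2]
width: 0.0113
gripper_force: 42.9
```

Request:
play_rows(motion=[[0, 0, 0.04, 0, 0], [0, 0, 0.08, 0, 0], [0, 0, 0.12, 0, 0], [0, 0, 0.12, 0, 0]])

```text
clock: 9.85
position: [0.5588, 0.0539, 0.2396]
ee_rot: [0.001, 0.624, 0.781, 0.001]
contact_force: [0.5, -0.5, -1.8]
width: 0.0109
gripper_force: 41.3
```

Request:
play_rows(motion=[[0, 0, 0.03, 0, 0], [0, 0, 0.06, 0, 0], [0, 0, 0.06, 0, 0]])

```text
clock: 10.22
position: [0.5581, 0.0539, 0.2373]
ee_rot: [-0.0, 0.624, 0.781, -0.0]
contact_force: [-1.7, -0.4, 3.9]
width: 0.0115
gripper_force: 42.0
```

Request:
play_rows(motion=[[0, 0, 0.04, 0, 0], [0, 0, 0.08, 0, 0], [0, 0, 0.08, 0, 0], [0, 0, 0.08, 0, 0]])

```text
clock: 10.72
position: [0.5584, 0.054, 0.2373]
ee_rot: [0.001, 0.624, 0.781, 0.001]
contact_force: [-3.6, 0.6, 17.2]
width: 0.0115
gripper_force: 44.3
```

Request:
play_rows(motion=[[0, 0, 0.02, 0, 0], [0, 0, 0.02, 0, 0], [0, 0, 0.02, 0, 0], [0, 0, 0.02, 0, 0]])

```text
clock: 11.22
position: [0.5585, 0.054, 0.2373]
ee_rot: [0.002, 0.624, 0.781, 0.001]
contact_force: [-6.1, 0.4, 21.0]
width: 0.0115
gripper_force: 44.9
```

```bash
python3 - <<'E'
from h import *
a=grab('scene','s5');b=grab('wrist','w5');P=cloud(b)
print('rail top z',np.median(P[230:330,290:296,2],0), [round(float(P[v,300,2]),4) for v in range(190,360,15)])
c=a['img'][90:220,265:415,::-1];c=cv2.resize(c,(485,420),interpolation=cv2.INTER_CUBIC)
e=b['img'][110:380,210:400,::-1];e=cv2.resize(e,(296,420))
cv2.imwrite('pics/c5.png',np.hstack([c,e]))
s=manip.get_state();print(s['clock'],s['position'],s['contact_force'],s['gripper_force'],np.abs(s['qd']).max())
E
```

```text
rail top z [0.26767184 0.26987597 0.269248   0.27089195 0.26865205 0.27007449] [0.1445, 0.1179, 0.0003, 0.1447, 0.2414, 0.257, 0.2696, 0.2826, 0.291, 0.2961, 0.2846, 0.2881]
11.325 [0.55851808 0.05398837 0.23731494] [-5.08508848  0.81540759 20.54641725] 44.88130867481232 0.0019482820928064814
```

View pics/c5.png

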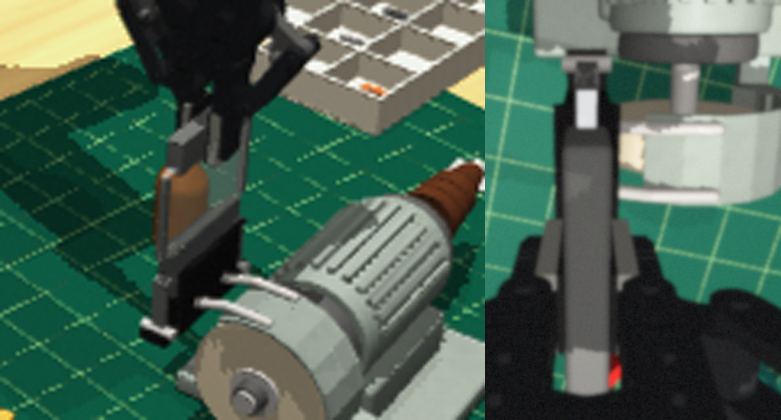

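The crops show the foot fully inside the shoe. The rail top is at about z 0.269, where 0.268 is expected, and the push is a steady 20 N, so I'm handing it in.

```bash
python3 -c "
from rig import manip
print(manip.sign_off())"
```

```text
the job is handed in; nothing more can be done
None
```

I handed the job in at about 11 s with the shield's foot home in the clip shoe, still gripped at about 45 N and pressed down with about 20 N. The catches going in was judged from the push rising and then falling away, not measured directly, and the hand-in returned no verdict.

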